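# Open the empty hand-gel dispenser for a refill

### The arm

A 6-joint arm with a two-finger parallel gripper is mounted at the origin on the work surface. World frame = base frame: x ahead of the robot, y to its left, z up, the work surface at z = 0. Lengths are in mm, angles in rad, forces in N, time in s.
With the tool pointing down it reaches from about 325 to 900 mm from the base axis. Payload 6.1 kg.
Tool frame: the origin (TCP) lies at the very end of the fingers, on their centre line; the grasp point (between the pads) lies bot.hold_point_z behind it (bot.hold_point_z is the distance from the TCP to the grasp point, in mm); z points along the fingers, y is the line along which they close (so a half turn about z gives the same grasp; the last joint's range is limited). The gripper opens to 87 mm and grips with 3 to 60 N. Pads are 19 mm wide; open, the fingers measure 117 mm over their backs; the gripper's body (75 mm by 190 mm) begins 51 mm behind the grasp point.
Start: joints at [-1.267, 0.22, 1.526, -0, 1.395, -0.126], TCP at [260.423, -568.151, 222.538] pointing down, gripper open.
Joint ranges: [-2.98, 2.98], [-0.91, 2.08], [0.09, 2.57], [-1.24, 4.39], [0.2, 2.65], [-2.68, 2.68]. Speed limits (rad/s): [2.57, 2.57, 3.01, 3.14, 3.14, 3.14].

### API

Orientations are given as a 3x3 rotation matrix whose columns are the frame's x, y, z axes.
In Python, from station import bot, read_camera gives the robot as it stands. The module is installed in compiled form; this text tells all that it offers.
- The arm moves only by the tool move_arm, never from a script. Its argument "steps" is a list of rows, each an object with "delta_pos": the shift along the tool's x, y, z each as a share of 0.15 m, from -1 to 1, a list of three; "turn": the turn, a rotation vector about the tool's x, y, z each as a share of 60 degrees, from -1 to 1, a list of three; "jaw": the gripper command: -1 is fully open, 1 is shut, values between are in proportion. In form: [{"delta_pos": [tx, ty, tz], "turn": [ax, ay, az], "jaw": jaw}, ...]. A call has 1 to 20 rows; each row is the pose to reach, as a shift and turn from the pose commanded when the call began, along the tool's axes at that moment; what a row does not reach only later rows make up. A row lasts 1/12 s, in which the tool goes at most 41.7 mm and 7.16 degrees, less where a joint would pass 70% of its speed; a pose out of reach is approached as far as the arm can. A call with a number of a shift or a turn outside -1 to 1 is refused whole. A call with a gripper value outside its range is refused whole. The fingers move at their own pace and stop on an object; "grip_force" is the grip in N (left out, the last holds). Time passes only in rows, so rows that repeat a pose let the fingers close. It gives the time, the measured TCP pose, the force, the opening and the grip force at its end, in the units of the state.
- bot.read_state(): the state, without advancing time (a new reading comes with each control period).
- read_camera(name): name is "scene" or "top" or "wrist"; returns a dict with "image" (480x640x3 uint8, blue, green, red), "mtx" (3x3 intrinsics, pixels), "camera_from_world" (4x4, takes a point from world to camera coordinates). Camera axes: x right, y up, looking along -z (the intrinsics and any distortion apply to the point x, -y, -z); pixel columns grow to the right and rows downward; lengths in mm; the calibration is good to about 2 mm. A picture is of the moment at which its call begins. There is no depth.
- bot.hand_in(): hands the job in; it is judged then, once.
The state is a dict: "time": time; "joint_positions": joint angles; "dq": joint speeds; "effort": joint torques, N m; "position": TCP position; "orientation": TCP orientation; "ft_force": force on the tool from outside, world axes, zero at the start; "ft_torque": the same for the moment, N m; "finger_gap": finger opening in mm; "gripper_force": force on a finger pad.
Only numpy, scipy, OpenCV 4.12 (cv2) and the standard library are available. Lean on these libraries where they do the work, as an engineer would, in place of code of your own. Each camera call takes 0.05 s, during which the arm holds its last target. There are 200 camera calls.

### The job

The square steel hand-gel dispenser is empty and has to be opened for a refill, but nobody remembers whether its collar has an ordinary or a reversed thread: try it and find which way it loosens, unscrew it, and lift the pump out of the bottle, dip tube and all. Finish while still holding the pump: upright, in the air right over the bottle's mouth with the end of the tube clear above it, so that the last drops fall back in. Leave the other things on the table as they are.

Things in the scene. Friction and masses are not known exactly. Their poses are not given: they have to be found in the camera images.
- dispenser: Heavy white marble caddy, 110 x 260 x 38 mm, that will not move. It holds the square stainless bottle, 72 x 72 mm, shoulder 100 mm above the table, screw neck of 30 mm diameter up to 138 mm, which cannot turn in it; beside it a round tin of wipes. Origin: on the table under the bottle's axis, z up. The spout starts out pointing along -x of this frame, within 3 degrees.
- wipes_tin (a point): Bystander: centre of the flat lid of the round tin of wipes in the caddy's other cell, 66 mm diameter, 145 mm tall, its axis 140 mm from the bottle's, towards +y of dispenser. It does not move.
- bottle_mouth (a point): Centre of the bottle neck's rim, 138 mm above the table, on the bottle's axis.
- pump_collar (a point): Grip point: on the axis of the loose pump's round knurled steel collar (46 mm diameter, 30 mm tall), 18 mm above its lower edge, 12 mm below its top. Screwed on, this point is 131 mm above the table and the lower edge 13 mm above the bottle's shoulder. z up along the axis, spout along -x; grip across y, a finger on each side of the spout. Collar, head and tube are one rigid piece, 90 to 180 g.
- pump_thread (a point): Centre of the collar's lower edge. Its quarter-turn thread is right-handed (loosens anticlockwise seen from above) or left-handed, different each time, with nothing to show which. Wrong way: stops dead within 10 degrees. Right way: turns easily, without rising, about 60 degrees to a second firm stop. From 42 degrees to that stop it lifts straight off; before that it is locked down.
- pump_head (a point): Centre of the top of the pump head, 26 mm diameter, 12 mm tall, on a stem 10 mm thick; 36 mm above pump_collar, 24 mm above the collar's top. A spout 9 mm thick reaches 56 mm out from the axis along -x of this frame. The head does not press down and turns only with the collar.
- tube_foot (a point): Lower end of the pump's dip tube, 6 mm thick, on the collar's axis and 99 mm below pump_collar; 32 mm above the table while the pump is screwed on, inside the bottle.
- saucer: Bystander: white porcelain saucer, 110 mm diameter, 16 mm high, on the table in front of the spout. Origin: centre of its underside.
- die0: Bystander: black die, 16 mm, in the bamboo dice tray (190 x 130 x 32 mm) on the left. Origin: centre of its underside.
- die1: Bystander: the other black die, 16 mm, in the dice tray. Origin: centre of its underside.
- checker3: Bystander: top one of a stack of four white plastic checkers, each 36 mm diameter and 9 mm thick, near the left edge. Origin: centre of its underside.
- timer: Bystander: white plastic timer, 60 x 90 x 30 mm, with a small toggle switch, on the right. Origin: centre of its underside.
- gel_refill: Bystander: clear plastic refill bottle, 68 mm diameter, 190 mm tall, on the right, further off. Origin: centre of its underside.
- tea_glass: Bystander: waisted tea glass, 54 mm diameter, 85 mm tall, at the far side. Origin: centre of its underside.
There are look-alikes about, which are no part of the job. Leave any brown or purple look-alike of the part that bears pump_collar alone.

How it is judged:
By the outcome, as a careful person would: the job done as asked, in the order asked, and still so for the second after the job is handed in, while the arm keeps its last pose, push and grip.
It also fails if it takes over 42 s, if anything falls off the work surface, if the arm or the gripper's body presses on something with over 40 N, if the wrist force passes 120 N, or if a joint passes its speed limit or range.

## Working session

There is one attempt and no reset: what is moved stays moved. The work goes in short steps, Python scripts to look and compute and a tool call to move; the robot and the scene stay as the last step left them, time stands still between calls to the robot, and variables do not carry over. Pictures are saved under pics/ and viewed, at most 10 in all, crops included, and the job is handed in when it is done.

Besides the shell and the picture viewer there is one more tool, called after ">>>" as a command line: name --argument value ..., lists and objects as JSON in quotes. move_arm: Moves the arm, as the interface text tells. Shift numbers are shares of 0.15 m and turn numbers shares of 60 degrees, none past 1 either way. Its arguments: {"type":"object","properties":{"steps":{"type":"array"},"grip_force":{"type":"number"}},"required":["steps"]}

```bash
mkdir -p pics; cat > h.py <<'E'
import numpy as np, cv2
from station import bot, read_camera
def ray(c,u,v):
    K=c['mtx'];T=np.array(c['camera_from_world']);R=T[:3,:3];t=T[:3,3]
    d=np.linalg.inv(K)@[u,v,1];d=np.array([d[0],-d[1],-d[2]])
    return -R.T@t, R.T@d
def onz(c,u,v,z):
    o,d=ray(c,u,v);return o+d*(z-o[2])/d[2]
def proj(c,p):
    T=np.array(c['camera_from_world']);q=T[:3,:3]@np.array(p,float)+T[:3,3]
    q=np.array(c['mtx'])@[q[0],-q[1],-q[2]];return q[:2]/q[2]
E
python3 - <<'E'
from h import *
for n in('scene','top'):
    c=read_camera(n);cv2.imwrite(f'pics/{n}0.png',c['image']);print(n,ray(c,320,240))
print(bot.hold_point_z,bot.read_state())
E
```

```text
scene (array([1264.44093259,  945.78766108,  825.84492093]), array([-0.51777092, -0.66004999, -0.54441096]))
top (array([ 395.15895489,   77.83537881, 1741.65749089]), array([ 0.10991066, -0.0087545 , -0.99393426]))
18.700000000000003 {'time': 0.1, 'joint_positions': array([-1.26710269e+00,  2.21154915e-01,  1.52747110e+00, -1.82802181e-05,
        1.39467691e+00, -1.26106216e-01]), 'dq': array([-5.54132382e-04, -1.81960513e-05, -1.24416685e-03, -1.30364306e-04,
        1.10170813e-03, -9.85042683e-04]), 'effort': array([ 6.02998480e-04, -4.95945454e+01, -3.88519192e+01,  7.02110678e-02,
        5.15856931e-02, -3.42964620e-05]), 'position': array([ 260.25516244, -567.64232077,  221.55544596]), 'orientation': array([[ 9.09047880e-01,  4.16691340e-01, -5.28625169e-04],
       [ 4.16691629e-01, -9.09046446e-01,  1.62662479e-03],
       [ 1.97255631e-04, -1.69895350e-03, -9.99998537e-01]]), 'ft_force': array([-0.32245187,  0.84671896,  0.9471862 ]), 'ft_torque': array([-0.03458667,  0.02588796, -0.04910816]), 'gripper_force': 0.0, 'finger_gap': 86.88947739405269}
```

View pics/scene0.png

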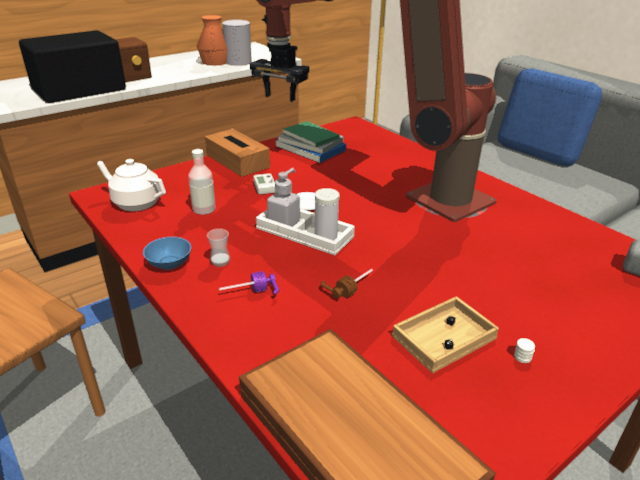

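View pics/top0.png

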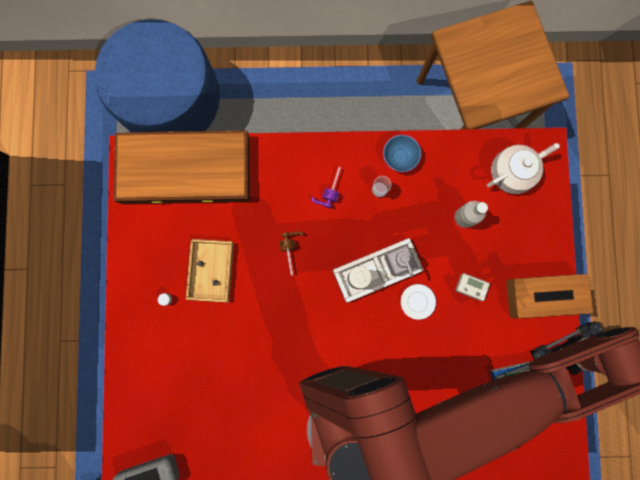

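The scene view shows three candidate pumps. The steel one sits on the bottle in the marble caddy: scene (284,185), top (404,257). The purple loose one is at scene (262,283), top (328,198), and the brown loose one at scene (346,287), top (290,243). I choose the steel one in the caddy and check it in a close crop.

```bash
python3 - <<'E'
from h import *
a=read_camera('top');b=read_camera('scene')
A=cv2.resize(a['image'][230:330,325:445],(480,400),interpolation=cv2.INTER_CUBIC)
B=cv2.resize(b['image'][160:260,245:365],(480,400),interpolation=cv2.INTER_CUBIC)
A=cv2.resize(A,(400,333));B=cv2.resize(B,(400,333))
cv2.imwrite('pics/crop1.png',np.hstack([A,B]))
# caddy: white rectangle mask (bright, low saturation) on top view
hsv=cv2.cvtColor(a['image'],cv2.COLOR_BGR2HSV)
m=((hsv[...,1]<90)).astype(np.uint8)*255
r=np.zeros_like(m);r[225:315,325:435]=m[225:315,325:435]
cs,_=cv2.findContours(r,cv2.RETR_EXTERNAL,cv2.CHAIN_APPROX_NONE)
for c in cs:
    if cv2.contourArea(c)>300:
        R=cv2.minAreaRect(c);bx=cv2.boxPoints(R)
        print(R);print(np.array([onz(a,*p,38)[:2] for p in bx]).round(), onz(a,*R[0],38).round(1), onz(a,*R[0],10).round(1))
E
```

```text
((417.5, 299.0), (30.0, 33.0), 90.0)
[[ 441. -186.]
 [ 440. -289.]
 [ 347. -285.]
 [ 349. -183.]] [ 394.1 -235.9   38. ] [ 394.1 -241.    10. ]
((377.62066650390625, 270.0517272949219), (36.58197784423828, 83.93429565429688), 68.19859313964844)
[[ 493.   28.]
 [ 586. -219.]
 [ 479. -257.]
 [ 387.  -12.]] [ 486.1 -114.9   38. ] [ 487.6 -118.1   10. ]
```

View pics/crop1.png

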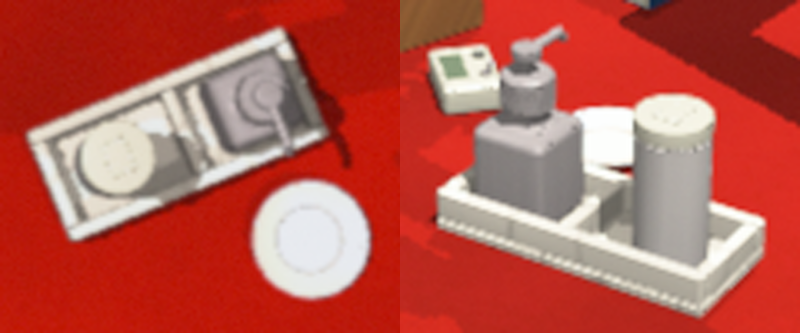

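The crop shows the steel pump on the square bottle. Its head is at crop (266,92) in the top view and (523,44) in the scene view. The spout points towards the saucer and robot, and the tin lid is at crop (120,157).

```bash
python3 - <<'E'
from h import *
a=read_camera('top');b=read_camera('scene')
def T(u,v):return 325+u/3.333,230+v/3.333
def S(u,v):return 245+(u-400)/3.333,160+v/3.333
print('head top',onz(a,*T(266,92),167),'scene',onz(b,*S(523,43),167))
print('tin top',onz(a,*T(120,157),145),'scene',onz(b,*S(676,112),145))
h=onz(a,*T(266,92),167);t=onz(a,*T(120,157),145)
print('dist',np.linalg.norm((h-t)[:2]),np.degrees(np.arctan2(*(h-t)[:2])))
s=onz(a,*T(290,155),160);print('spout dir deg',np.degrees(np.arctan2(s[1]-h[1],s[0]-h[0])),np.linalg.norm(s-h))
E
```

```text
head top [ 513.71769592 -179.92913124  167.        ] scene [ 516.24578757 -181.15774198  167.        ]
tin top [460.68512363 -53.75777249 145.        ] scene [463.04814028 -45.61750782 145.        ]
dist 136.8636748461024 157.2019231436172
spout dir deg -159.8455787830568 58.582636250822496
```

>>> move_arm --steps '[{"delta_pos": [0.25,-0.15,0],"turn": [0,0,0],"jaw": -1},{"delta_pos": [0.5,-0.3,0],"turn": [0,0,0],"jaw": -1},{"delta_pos": [0.75,-0.45,-0.05],"turn": [0,0,0],"jaw": -1},{"delta_pos": [1,-0.6,-0.1],"turn": [0,0,0.06],"jaw": -1},{"delta_pos": [1,-0.6,-0.1],"turn": [0,0,0.06],"jaw": -1}]'

```text
time: 0.72
position: [362.3, -419.7, 238.7]
orientation: [[0.933, 0.359, 0.002], [0.359, -0.933, 0.001], [0.002, -0.0, -1.0]]
ft_force: [0.6, -0.2, -0.1]
finger_gap: 86.9
gripper_force: 0.0
```

>>> move_arm --steps '[{"delta_pos": [0.25,-0.15,0],"turn": [0,0,0],"jaw": -1},{"delta_pos": [0.5,-0.3,0],"turn": [0,0,0],"jaw": -1},{"delta_pos": [0.75,-0.45,0],"turn": [0,0,0],"jaw": -1},{"delta_pos": [0.85,-0.53,0],"turn": [0,0,0],"jaw": -1},{"delta_pos": [0.85,-0.53,0],"turn": [0,0,0],"jaw": -1},{"delta_pos": [0.85,-0.53,0],"turn": [0,0,0],"jaw": -1}]'

```text
time: 1.22
position: [450.3, -303.1, 237.5]
orientation: [[0.932, 0.362, -0.0], [0.362, -0.932, -0.0], [-0.0, 0.0, -1.0]]
ft_force: [-0.1, -0.4, -0.3]
finger_gap: 87.4
gripper_force: 0.0
```

```bash
python3 - <<'E'
from h import *
s=bot.read_state();p=s['position'];R=s['orientation'];print(s['time'],p,R.round(3),s['joint_positions'].round(2))
print('todo tool mm',R.T@(np.array([514.5,-180.5,235])-p))
c=read_camera('wrist');cv2.imwrite('pics/w1.png',c['image']);print(ray(c,320,240))
E
```

```text
1.2167 [ 450.29212311 -303.14389978  237.54414759] [[ 0.932  0.362 -0.   ]
 [ 0.362 -0.932 -0.   ]
 [-0.     0.    -1.   ]] [-0.74  0.01  1.72 -0.    1.4   0.46]
todo tool mm [104.23547187 -91.10174988   2.46736043]
(array([ 520.22161868, -277.89462577,  399.49983397]), array([-0.24458518, -0.10412518, -0.96405183]))
```

View pics/w1.png

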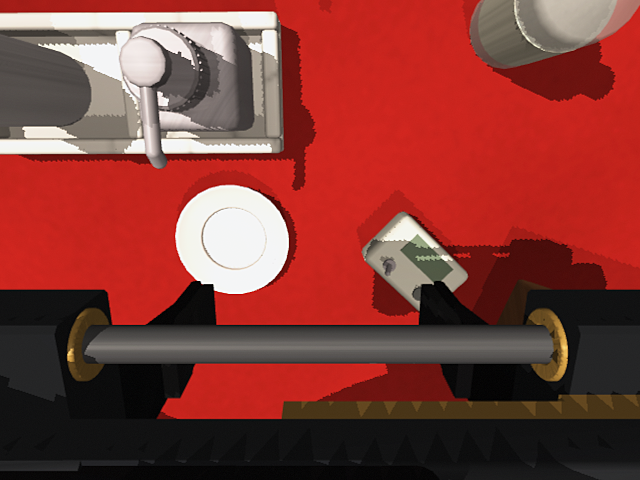

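The wrist view shows the head top at about (144,62) and the spout running down to (157,163). The caddy is nearly square to the tool, with its front edge from (0,157) to (283,152).

```bash
python3 - <<'E'
from h import *
c=read_camera('wrist');R=bot.read_state()['orientation'];p=bot.read_state()['position']
h=onz(c,144,62,167);print('head',h,'todo',R.T@(h-p))
def dirn(a,b,z):
    A=onz(c,*a,z);B=onz(c,*b,z);return np.degrees(np.arctan2(B[1]-A[1],B[0]-A[0]))
print('top rim front',dirn((283,139),(0,141),38),'back',dirn((278,12),(100,14),38),'spout',dirn((144,62),(156,160),162), onz(c,156,160,162)-h)
print('tool x',np.degrees(np.arctan2(R[1,0],R[0,0])))
E
```

```text
head [ 517.1856308  -183.75972656  167.        ] todo [106.75711857 -88.58953625  70.42135521]
top rim front 111.53386165536932 back 111.7408429521301 spout -157.72617377294318 [-47.50536669 -17.38783823  -5.        ]
tool x 21.0272093733122
```

>>> move_arm --steps '[{"delta_pos": [0.2,-0.18,0],"turn": [0,0,0],"jaw": -1},{"delta_pos": [0.45,-0.38,0],"turn": [0,0,0],"jaw": -1},{"delta_pos": [0.65,-0.55,0],"turn": [0,0,0],"jaw": -1},{"delta_pos": [0.71,-0.595,0],"turn": [0,0,0],"jaw": -1},{"delta_pos": [0.71,-0.595,0],"turn": [0,0,0],"jaw": -1},{"delta_pos": [0.71,-0.595,0],"turn": [0,0,0],"jaw": -1}]'

```text
time: 1.82
position: [516.9, -183.3, 237.4]
orientation: [[0.933, 0.359, -0.001], [0.359, -0.933, -0.001], [-0.001, 0.0, -1.0]]
ft_force: [0.2, 0.0, -0.8]
finger_gap: 87.3
gripper_force: 0.0
```

```bash
python3 - <<'E'
from h import *
s=bot.read_state();p=s['position'];R=s['orientation'];print(s['time'],p)
c=read_camera('wrist');cv2.imwrite('pics/w2.png',c['image'])
print('expected head px',proj(c,(516,-182.5,167)), 'tcp-axis at z167',proj(c,(p[0],p[1],167)))
E
```

```text
1.8167 [ 516.92800264 -183.27452132  237.40476688]
expected head px [311.71134819 257.74484984] tcp-axis at z167 [313.50030635 256.79476701]
```

View pics/w2.png

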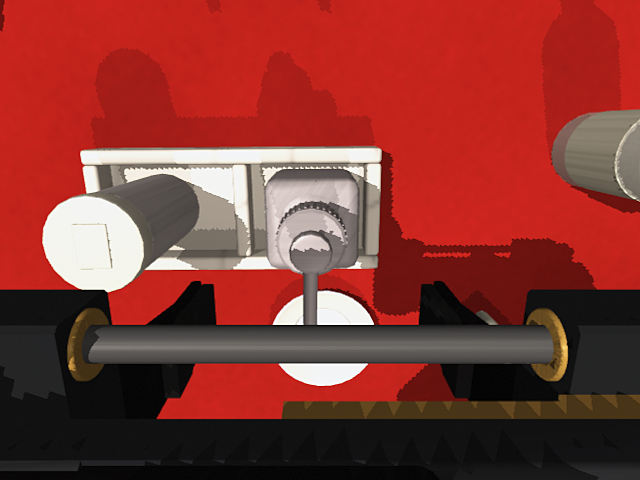

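The wrist view shows the head at (311,253), midway between the fingers, and the spout running down between them at column 310. Next I descend.

>>> move_arm --steps '[{"delta_pos": [0.01,-0.01,0.15],"turn": [0,0,0],"jaw": -1},{"delta_pos": [0.01,-0.01,0.3],"turn": [0,0,0],"jaw": -1},{"delta_pos": [0.01,-0.01,0.45],"turn": [0,0,0],"jaw": -1},{"delta_pos": [0.01,-0.01,0.6],"turn": [0,0,0],"jaw": -1},{"delta_pos": [0.01,-0.01,0.7],"turn": [0,0,0],"jaw": -1},{"delta_pos": [0.01,-0.01,0.78],"turn": [0,0,0],"jaw": -1},{"delta_pos": [0.01,-0.01,0.82],"turn": [0,0,0],"jaw": -1},{"delta_pos": [0.01,-0.01,0.82],"turn": [0,0,0],"jaw": -1},{"delta_pos": [0.01,-0.01,0.82],"turn": [0,0,0],"jaw": -1}]'

```text
time: 2.62
position: [518.1, -181.3, 115.0]
orientation: [[0.934, 0.358, 0.0], [0.358, -0.934, -0.0], [0.0, 0.0, -1.0]]
ft_force: [-0.3, -0.6, 1.0]
finger_gap: 87.0
gripper_force: 0.0
```

>>> move_arm --steps '[{"delta_pos": [0,0,0],"turn": [0,0,0],"jaw": 0},{"delta_pos": [0,0,0],"turn": [0,0,0],"jaw": 0.1},{"delta_pos": [0,0,0],"turn": [0,0,0],"jaw": 0.2},{"delta_pos": [0,0,0],"turn": [0,0,0],"jaw": 0.3},{"delta_pos": [0,0,0],"turn": [0,0,0],"jaw": 0.4},{"delta_pos": [0,0,0],"turn": [0,0,0],"jaw": 0.5},{"delta_pos": [0,0,0],"turn": [0,0,0],"jaw": 0.6},{"delta_pos": [0,0,0],"turn": [0,0,0],"jaw": 0.6}]' --grip_force 6

```text
time: 3.28
position: [517.9, -179.9, 114.5]
orientation: [[0.933, 0.359, -0.0], [0.359, -0.933, 0.001], [-0.0, -0.001, -1.0]]
ft_force: [0.0, 1.5, 1.0]
finger_gap: 46.1
gripper_force: 6.0
```

>>> move_arm --steps '[{"delta_pos": [0,0,0],"turn": [0,0,0],"jaw": 0.6},{"delta_pos": [0,0,0],"turn": [0,0,0],"jaw": 0.6},{"delta_pos": [0,0,0],"turn": [0,0,-0.04],"jaw": 0.6},{"delta_pos": [0,0,0],"turn": [0,0,-0.08],"jaw": 0.6},{"delta_pos": [0,0,0],"turn": [0,0,-0.12],"jaw": 0.6},{"delta_pos": [0,0,0],"turn": [0,0,-0.16],"jaw": 0.6},{"delta_pos": [0,0,0],"turn": [0,0,-0.2],"jaw": 0.6},{"delta_pos": [0,0,0],"turn": [0,0,-0.22],"jaw": 0.6},{"delta_pos": [0,0,0],"turn": [0,0,-0.22],"jaw": 0.6}]' --grip_force 25

```text
time: 4.03
position: [518.2, -178.3, 114.4]
orientation: [[0.827, 0.562, 0.0], [0.562, -0.827, 0.004], [0.002, -0.003, -1.0]]
ft_force: [1.0, 9.1, 2.1]
finger_gap: 46.2
gripper_force: 25.0
```

```bash
cat > st.py <<'E'
from h import *
s=bot.read_state();R=s['orientation']
print(s['time'],s['position'].round(1),'yaw',np.degrees(np.arctan2(R[1,0],R[0,0])).round(1),'F',s['ft_force'].round(1),'T',s['ft_torque'].round(2),'q',s['joint_positions'].round(2),s['finger_gap'],s['gripper_force'])
E
python3 st.py
```

```text
4.0333 [ 518.2 -178.3  114.4] yaw 34.2 F [1.  9.1 2.1] T [ 1.45 -0.04 -0.83] q [-0.48  0.14  1.83  0.    1.17  0.49] 46.23407244845609 24.999007463338785
```

>>> move_arm --steps '[{"delta_pos": [0.005,-0.01,0],"turn": [0,0,0.06],"jaw": 0.6},{"delta_pos": [0.01,-0.017,0],"turn": [0,0,0.12],"jaw": 0.6},{"delta_pos": [0.01,-0.017,0],"turn": [0,0,0.18],"jaw": 0.6},{"delta_pos": [0.01,-0.017,0],"turn": [0,0,0.24],"jaw": 0.6},{"delta_pos": [0.01,-0.017,0],"turn": [0,0,0.3],"jaw": 0.6},{"delta_pos": [0.01,-0.017,0],"turn": [0,0,0.36],"jaw": 0.6},{"delta_pos": [0.01,-0.017,0],"turn": [0,0,0.42],"jaw": 0.6},{"delta_pos": [0.01,-0.017,0],"turn": [0,0,0.46],"jaw": 0.6},{"delta_pos": [0.01,-0.017,0],"turn": [0,0,0.46],"jaw": 0.6}]'

```text
time: 4.78
position: [518.2, -178.5, 114.6]
orientation: [[0.993, 0.114, 0.001], [0.114, -0.993, -0.002], [0.001, 0.002, -1.0]]
ft_force: [1.9, -3.1, -1.1]
finger_gap: 46.3
gripper_force: 25.0
```

```bash
python3 st.py; python3 - <<'E'
from h import *
c=read_camera('wrist');cv2.imwrite('pics/w3.png',c['image'])
E
```

```text
4.7833 [ 518.2 -178.5  114.6] yaw 6.5 F [ 1.9 -3.1 -1.1] T [-0.51 -0.23  0.06] q [-0.47  0.14  1.83 -0.    1.17  0.98] 46.277077861308605 24.999562158809567
```

View pics/w3.png

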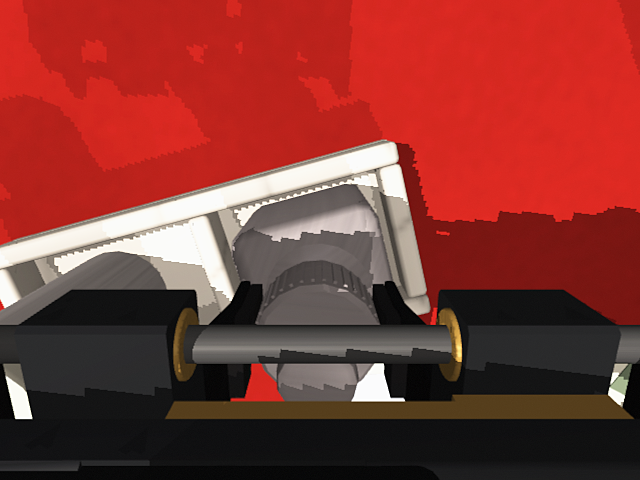

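The wrist view shows the fingers on the collar, with the knurling at (320,270) and nothing fouled. Anticlockwise the torque rose to 0.83 Nm; clockwise it turns freely, so the thread is reversed. I continue clockwise.

>>> move_arm --steps '[{"delta_pos": [0,0,0],"turn": [0,0,0.06],"jaw": 0.6},{"delta_pos": [0,0,0],"turn": [0,0,0.12],"jaw": 0.6},{"delta_pos": [0,0,0],"turn": [0,0,0.18],"jaw": 0.6},{"delta_pos": [0,0,0],"turn": [0,0,0.24],"jaw": 0.6},{"delta_pos": [0,0,0],"turn": [0,0,0.3],"jaw": 0.6},{"delta_pos": [0,0,0],"turn": [0,0,0.36],"jaw": 0.6},{"delta_pos": [0,0,0],"turn": [0,0,0.42],"jaw": 0.6},{"delta_pos": [0,0,0],"turn": [0,0,0.48],"jaw": 0.6},{"delta_pos": [0,0,0],"turn": [0,0,0.53],"jaw": 0.6},{"delta_pos": [0,0,0],"turn": [0,0,0.53],"jaw": 0.6},{"delta_pos": [0,0,0],"turn": [0,0,0.53],"jaw": 0.6}]'

```text
time: 5.75
position: [518.1, -179.3, 114.9]
orientation: [[0.906, -0.424, 0.001], [-0.424, -0.906, -0.003], [0.002, 0.002, -1.0]]
ft_force: [0.2, -5.9, -2.1]
finger_gap: 45.9
gripper_force: 25.0
```

```bash
python3 st.py
```

```text
5.75 [ 518.1 -179.3  114.9] yaw -25.1 F [ 0.2 -5.9 -2.1] T [-1.02 -0.02  0.05] q [-0.48  0.14  1.83 -0.    1.17  1.53] 45.88365674572658 24.998996049107518
```

>>> move_arm --steps '[{"delta_pos": [0.005,0.01,0],"turn": [0,0,0.04],"jaw": 0.6},{"delta_pos": [0.005,0.01,0],"turn": [0,0,0.08],"jaw": 0.6},{"delta_pos": [0.005,0.01,0],"turn": [0,0,0.1],"jaw": 0.6},{"delta_pos": [0.005,0.01,0],"turn": [0,0,0.1],"jaw": 0.6}]'

```text
time: 6.08
position: [518.0, -180.0, 114.6]
orientation: [[0.856, -0.517, 0.0], [-0.517, -0.856, -0.001], [0.001, 0.001, -1.0]]
ft_force: [0.2, -5.8, -2.4]
finger_gap: 46.2
gripper_force: 25.0
```

```bash
python3 st.py
```

```text
6.0833 [ 518.  -180.   114.6] yaw -31.1 F [ 0.2 -5.8 -2.4] T [-0.81 -0.19  0.13] q [-0.48  0.14  1.83 -0.    1.17  1.64] 46.18264590814575 24.998972550638427
```

>>> move_arm --steps '[{"delta_pos": [0,0,-0.01],"turn": [0,0,0],"jaw": 0.6},{"delta_pos": [0,0,-0.02],"turn": [0,0,0],"jaw": 0.6},{"delta_pos": [0,0,-0.03],"turn": [0,0,0],"jaw": 0.6},{"delta_pos": [0,0,-0.04],"turn": [0,0,0],"jaw": 0.6},{"delta_pos": [0,0,-0.04],"turn": [0,0,0],"jaw": 0.6}]'

```text
time: 6.5
position: [518.0, -180.0, 120.5]
orientation: [[0.857, -0.516, 0.0], [-0.516, -0.857, -0.002], [0.001, 0.001, -1.0]]
ft_force: [1.2, -5.9, -2.8]
finger_gap: 45.9
gripper_force: 25.0
```

```bash
python3 st.py
```

```text
6.5 [ 518.  -180.   120.5] yaw -31.1 F [ 1.2 -5.9 -2.8] T [-0.92 -0.19  0.1 ] q [-0.48  0.13  1.82 -0.    1.18  1.64] 45.85586835334575 24.998685480495624
```

>>> move_arm --steps '[{"delta_pos": [0,0,-0.07],"turn": [0,0,0],"jaw": 0.6},{"delta_pos": [0,0,-0.1],"turn": [0,0,0],"jaw": 0.6},{"delta_pos": [0,0,-0.13],"turn": [0,0,0],"jaw": 0.6},{"delta_pos": [0,0,-0.16],"turn": [0,0,0],"jaw": 0.6},{"delta_pos": [0,0,-0.2],"turn": [0,0,0],"jaw": 0.6},{"delta_pos": [0,0,-0.2],"turn": [0,0,0],"jaw": 0.6}]'

```text
time: 7.0
position: [518.4, -179.1, 151.8]
orientation: [[0.856, -0.517, 0.001], [-0.517, -0.856, -0.0], [0.001, -0.0, -1.0]]
ft_force: [0.7, -0.3, -0.5]
finger_gap: 46.2
gripper_force: 25.0
```

```bash
python3 st.py
```

```text
7.0 [ 518.4 -179.1  151.8] yaw -31.1 F [ 0.7 -0.3 -0.5] T [0.06 0.02 0.03] q [-0.48  0.1   1.8   0.    1.24  1.64] 46.20958425716764 24.998519160617434
```

>>> move_arm --steps '[{"delta_pos": [0,0,-0.06],"turn": [0,0,0],"jaw": 0.6},{"delta_pos": [0,0,-0.14],"turn": [0,0,0],"jaw": 0.6},{"delta_pos": [0,0,-0.24],"turn": [0,0,0],"jaw": 0.6},{"delta_pos": [0,0,-0.34],"turn": [0,0,0],"jaw": 0.6},{"delta_pos": [0,0,-0.44],"turn": [0,0,0],"jaw": 0.6},{"delta_pos": [0,0,-0.53],"turn": [0,0,0],"jaw": 0.6},{"delta_pos": [0,0,-0.59],"turn": [0,0,0],"jaw": 0.6},{"delta_pos": [0,0,-0.61],"turn": [0,0,0],"jaw": 0.6},{"delta_pos": [0,0,-0.61],"turn": [0,0,0],"jaw": 0.6},{"delta_pos": [0,0,-0.61],"turn": [0,0,0],"jaw": 0.6}]'

```text
time: 7.83
position: [517.6, -179.0, 241.6]
orientation: [[0.856, -0.518, -0.001], [-0.518, -0.856, 0.0], [-0.001, -0.0, -1.0]]
ft_force: [0.3, -0.1, -0.7]
finger_gap: 46.2
gripper_force: 25.0
```

```bash
python3 st.py; python3 - <<'E'
from h import *
b=read_camera('scene')
cv2.imwrite('pics/s4.png',cv2.resize(b['image'][110:260,220:370],(600,600),interpolation=cv2.INTER_CUBIC))
for p in [(518,-179.5,161),(518,-179.5,138)]: print((proj(b,p)-[220,110])*4)
E
```

```text
7.8333 [ 517.6 -179.   241.6] yaw -31.2 F [ 0.3 -0.1 -0.7] T [ 0.08 -0.01 -0.  ] q [-0.48  0.02  1.71  0.    1.41  1.64] 46.18021780301154 24.998583929591405
[247.06957676 261.09342864]
[247.88712992 291.25918151]
```

View pics/s4.png

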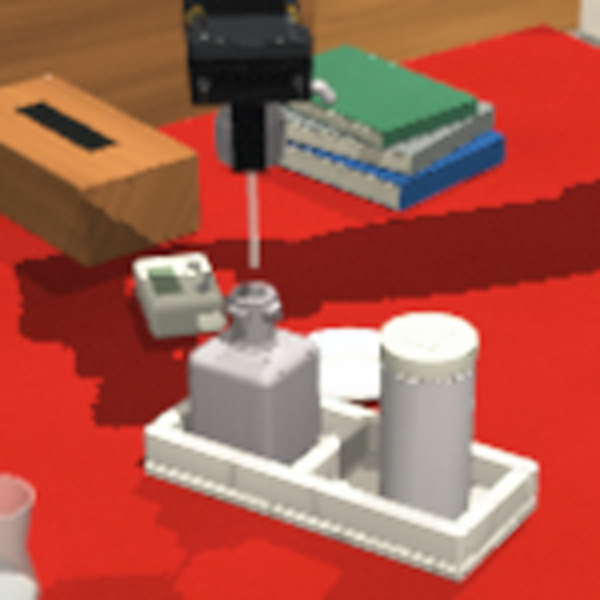

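The crop shows the pump held upright. The tube foot at (254,267) hangs about 20 mm above the bottle mouth at (253,290), directly over it, and the caddy is undisturbed.

```bash
python3 -c "
from station import bot
print(bot.hand_in())"
```

```text
the job is handed in; nothing more can be done
None
```

The job is handed in: the collar had a reversed thread and loosened clockwise, and the pump is now held upright over the bottle's mouth with the end of the tube about 20 mm clear above it.

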